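Dock the battery case over the charging step

TASK

Put the yellow battery case on the charging dock without carrying it: lift only its nose by the handle, its tail staying on the bench, set the nose on the deck beyond the step and let go. Then push the case on, up over the step and between the rails, until it lies flat on the deck and the sprung contact plate is pressed fully in; stop gently there, never ramming the step or the plate. Do not disturb the other things on the bench.

Things in the scene. Friction and masses are not known exactly. Their poses are not given: they have to be found in the camera images.
- case: Yellow battery case, black trim, loose, 0.64 to 0.92 kg: a rigid block 160 long (x) x 110 wide (y) x 75 high (z). Origin under the middle of its underside, z up, +x to its nose (the end that goes in first, nearest the handle). Starts flat on the bench, nose towards the dock's step and 25 to 90 from it, up to 25 off the dock's middle line and turned up to 0.2 rad.
- handle (a point): middle of the case's only handle: a round black bar 12 in diameter across the lid, along the case's y, 45 ahead of the case's middle (x = +45) and 107 above its underside (32 above the lid); 68 clear between its two posts, 26 clear under it
- nose (a point): middle of the case's lower leading edge (case x = +80, z = 0)
- tail (a point): middle of the case's lower trailing edge (case x = -80, z = 0)
- bumper (a point): middle of the rear face of the black rubber bumper at the case's tail (case x = -98, z = 33): the place to push. 90 wide, 22 to 44 above the underside, standing 18 out. It grips what pushes it, so once half over the step the case can hang there tilted, the push mounting; ease off and it tips level on the deck by itself
- dock: Charging dock, fixed: a wooden deck 18 high, 164 wide, 280 long, with a square aluminium-faced step at its front edge. Origin at bench level under the middle of the step's edge; +x is the way in (the deck runs from x = 0 to 280), z up. Two aluminium rails on the deck, 14 tall, begin 40 past the step, flared, and leave 132 between them from x = 70 on.
- deck_mid (a point): point on the deck's top, on its middle line, 135 past the step. A dark backstop block (110 wide, top 80 above the bench) stands on the deck's far end, set differently each time and not measured: the case is fully home when its nose is anywhere from 175 to 215 past the step
- plate (a joint): travel in m of the sprung orange contact plate on the backstop's front (80 wide, 25 to 61 above the bench): 0 = out, its face 10 mm before the home point; 0.010 = fully in, against its hard stop. The spring is soft (0.5 to 1.7 N), so the case's friction keeps it in; the stop is felt as a sudden rise above the case's steady drag (3 to 8 N)
- drill: bystander, loose on the bench: cordless drill lying on its side, 195 x 175 x 65, yellow and black; origin at its underside
- battery: bystander, loose on the bench: spare battery pack, 110 x 72 x 60, black and yellow; origin at its underside
- tape: bystander, loose on the bench: yellow tape measure, 70 x 70 x 36; origin at its underside
- screwjar: bystander, loose on the bench: glass jar with a red cap, 66 across, 85 tall; origin at its underside
- offcut: bystander, loose on the bench: wood offcut, 130 x 45 x 35; origin at its underside
- driver: bystander, loose on the bench: screwdriver with an orange handle, lying
- mug: bystander, loose on the bench: blue mug, 80 across, 90 tall; origin at its underside
Mind the look-alikes: they are no part of the job. What is shaped like the case but pink or red is not meant.

How it is judged:
By the outcome, as a careful person would: the job done as asked, in the order asked, and still so for the second after the job is handed in, with the robot touching nothing.
It also fails if it takes over 64 s, if anything falls off the work surface, if the arm or the gripper's body presses on something with over 40 N, if the wrist force passes 120 N, or if a joint passes its speed limit or range.

ROBOT

A 6-joint arm with a two-finger parallel gripper is mounted at the origin on the work surface. World frame = base frame: x ahead of the robot, y to its left, z up, the work surface at z = 0. Lengths are in mm, angles in rad, forces in N, time in s.
With the tool pointing down it reaches from about 300 to 750 mm from the base axis. Payload 8.5 kg.
Tool frame: the origin (TCP) lies on the mounting face of the last link; the fingertips stand 166 mm ahead of it and the grasp point (between the pads) lies 147 mm ahead of it; z points along the fingers, y is the line along which they close (so a half turn about z gives the same grasp; the last joint's range is limited). The gripper opens to 88 mm and grips with 3 to 60 N. Pads are 18 mm wide; open, the fingers measure 123 mm over their backs; the gripper's body (75 mm by 187 mm) begins 45 mm behind the grasp point.
Start: joints at [1.034, 0.381, 1.297, -0, 1.464, -0.215], TCP at [173.943, 521.753, 404.748] pointing down, gripper open.
Joint ranges: [-3.11, 3.11], [-0.89, 2.33], [0.22, 2.48], [-1.42, 4.56], [0.17, 2.85], [-2.88, 2.88]. Speed limits (rad/s): [2.39, 2.39, 3.14, 3.14, 3.14, 3.14].

INTERFACE

Orientations are given as a unit quaternion [w, x, y, z].
In Python, from rig import status, imaging, manip gives the robot as it stands.
- The arm moves only by the tool move_arm, never from a script. Its argument "increments" is text: rows parted by semicolons, each of 7 numbers parted by spaces: the shift along the tool's x, y, z in m, then the turn, a rotation vector about the tool's x, y, z in rad, then the opening, from 0 (shut) to 1 (fully open). In form: tx ty tz rx ry rz gripper; .... A call has 1 to 20 rows; each row is the pose to reach, as a shift and turn from the pose commanded when the call began, along the tool's axes at that moment; what a row does not reach only later rows make up. A row lasts 1/12 s, in which the tool goes at most 41.7 mm and 7.16 degrees, less where a joint would pass 70% of its speed; a pose out of reach is approached as far as the arm can. A call with a gripper value outside its range is refused whole. The fingers move at their own pace and stop on an object; "force" is the grip in N (left out, the last holds). Time passes only in rows, so rows that repeat a pose let the fingers close. It gives the time, the measured TCP pose, the force, the opening and the grip force at its end, in the units of the state.
- status.observe(): the state, without advancing time (a new reading comes with each control period).
- imaging.capture(name): name is "scene" or "top" or "wrist"; returns (picture, depth): 420x560x3 uint8, red, green, blue; 420x560 float32, mm along the optical axis (not along the pixel's ray), 0 where there is no reading.
- imaging.get_calibration(name): a dict with "intrinsics" (3x3 intrinsics, pixels), "R" (3x3) and "t" (3): a world point X has camera coordinates R X + t; the wrist camera has in their place "mount" (4x4, takes a point from camera to tool coordinates, whose origin is the TCP and whose axes are the flange's). Camera axes: x right, y down, z forward; pixel columns grow to the right and rows downward; lengths in mm; the calibration is good to about 2 mm. A picture is of the moment at which its call begins: read the wrist's pose just before it. get_calibration takes no time and is no camera call.
- manip.job_done(): hands the job in; it is judged then, once.
The state is a dict: "time_s": time; "joint_positions": joint angles; "qd": joint speeds; "tau": joint torques, N m; "position": TCP position; "orientation": TCP orientation; "contact_force": force on the tool from outside, world axes, zero at the start; "torque": the same for the moment, N m; "opening": finger opening in mm; "finger_force": force on a finger pad.
Only numpy, scipy, OpenCV 4.12 (cv2) and the standard library are available. Lean on these libraries where they do the work, as an engineer would, in place of code of your own. Each camera call takes 0.05 s, during which the arm holds its last target. There are 200 camera calls.

## Working session

There is one attempt and no reset: what is moved stays moved. The work goes in short steps, Python scripts to look and compute and a tool call to move; the robot and the scene stay as the last step left them, time stands still between calls to the robot, and variables do not carry over. Pictures are saved under pics/ and viewed, at most 10 in all, crops included, and the job is handed in when it is done.

Besides the shell and the picture viewer there is one more tool, called after "Emit:" as name(argument=value, ...) on one line, values as JSON. move_arm: Moves the arm, as the interface text tells. Its arguments: {"type":"object","properties":{"increments":{"type":"string"},"force":{"type":"number"}},"required":["increments"]}

```bash
ls; mkdir -p pics; python3 - <<'E'
from rig import status, imaging
import cv2,numpy as np
print(status.observe())
for n in("scene","top"):
    p,d=imaging.capture(n); cv2.imwrite(f"pics/{n}0.png",p[:,:,::-1]); np.savez(f"pics/{n}0.npz",p=p,d=d)
    c=imaging.get_calibration(n);print(n,c)
print(imaging.get_calibration("wrist"))
E
```

```text
pics
{'time_s': 0.0, 'joint_positions': array([ 1.03370150e+00,  3.81193936e-01,  1.29825336e+00, -2.38966226e-05,
        1.46360331e+00, -2.15282334e-01]), 'qd': array([-0.00201346, -0.00202698, -0.00027441,  0.0013374 , -0.00109528,
        0.00023658]), 'tau': array([-5.45750299e-05, -4.37967074e+01, -2.24608397e+01,  7.20790657e-02,
        3.30232875e-02, -6.62394632e-05]), 'position': array([173.92891135, 521.72707545, 404.14120166]), 'orientation': array([-2.56760604e-04,  1.60211497e-01,  9.87082441e-01, -6.82360884e-04]), 'contact_force': array([-0.76163934,  0.58848158, -0.80798486]), 'torque': array([-0.06033611, -0.01916325, -0.00434532]), 'finger_force': 0.004056820760069968, 'opening': 88.20898593596984}
scene {'intrinsics': array([[536.6004775 ,   0.        , 282.1295444 ],
       [  0.        , 536.6004775 , 207.59980582],
       [  0.        ,   0.        ,   1.        ]]), 'R': array([[ 0.87677994,  0.48081336,  0.00868655],
       [ 0.26991444, -0.47708802, -0.83638102],
       [-0.39799892,  0.73566673, -0.54807967]]), 't': array([-453.95678733,  -34.42512535, 16
[... 222 characters left out ...]
0389,  0.01012386],
       [-0.98999239, -0.01827033, -0.13993309],
       [ 0.14009061, -0.00764083, -0.99010921]]), 't': array([1.12084644e+00, 5.04620717e+02, 1.17763738e+03])}
{'intrinsics': array([[355.6631724 ,   0.        , 277.59401928],
       [  0.        , 355.6631724 , 207.97152775],
       [  0.        ,   0.        ,   1.        ]]), 'mount': array([[ 8.40852261e-04, -9.63694823e-01, -2.67004835e-01,
         6.84876959e+01],
       [ 9.99999586e-01,  9.03476046e-04, -1.11695637e-04,
        -2.35878457e-01],
       [ 3.48872979e-04, -2.67004630e-01,  9.63695183e-01,
         2.10336396e+01],
       [ 0.00000000e+00,  0.00000000e+00,  0.00000000e+00,
         1.00000000e+00]])}
```

View pics/scene0.png

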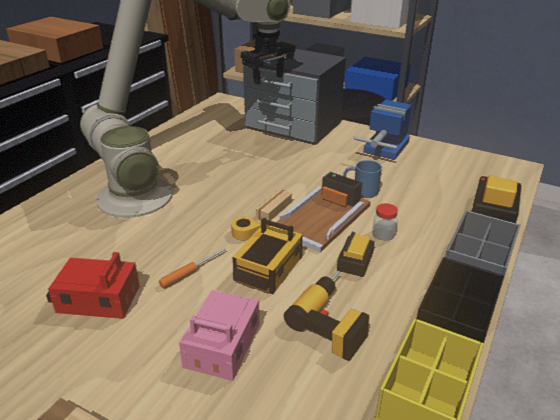

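View pics/top0.png

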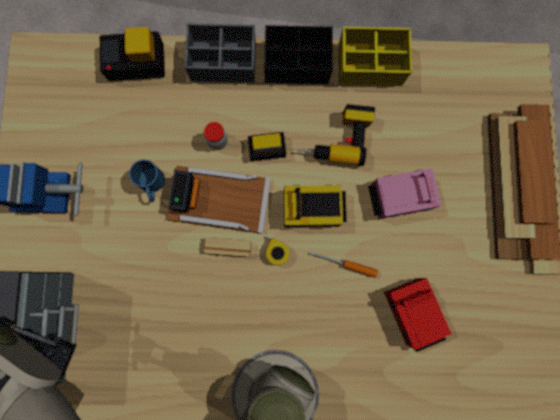

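The case candidates are pink (top 405,193), red (top 420,313), and yellow with black trim (top 315,205; scene 268,255). The yellow one fits: it has a handle at its dock end and sits beside the dock (top 222,198). I'll confirm it in an enlarged crop.

```bash
cat > h.py <<'E'
import numpy as np,cv2
from rig import status, imaging
from scipy.spatial.transform import Rotation as Ro
def toolpose(s):
    q=s["orientation"];return Ro.from_quat([q[1],q[2],q[3],q[0]]).as_matrix(),np.array(s["position"])
def extr(n,s=None):
    c=imaging.get_calibration(n);K=c["intrinsics"]
    if n=="wrist":
        Rt,p=toolpose(s);M=c["mount"];A=Rt@M[:3,:3];return K,A,Rt@M[:3,3]+p
    return K,c["R"].T,-c["R"].T@c["t"]
def cast(n,uv,z,s=None):
    K,A,o=extr(n,s);uv=np.atleast_2d(uv).astype(float)
    d=np.c_[uv,np.ones(len(uv))]@np.linalg.inv(K).T@A.T
    return o+d*((z-o[2])/d[:,2])[:,None]
def cloud(n,d,s=None):
    K,A,o=extr(n,s);v,u=np.indices(d.shape)
    P=np.stack([(u-K[0,2])/K[0,0]*d,(v-K[1,2])/K[1,1]*d,d],-1)@A.T+o
    P[d==0]=np.nan;return P
E
python3 - <<'E'
from h import *
t=np.load("pics/top0.npz");s=np.load("pics/scene0.npz")
a=cv2.resize(t["p"][150:260,150:360],None,fx=3.8,fy=3.8,interpolation=cv2.INTER_CUBIC)
cv2.imwrite("pics/crop1.png",a[:,:,::-1])
P=cloud("top",t["d"])
# box top points at z~75 around case; deck points z~18
m=np.zeros(P.shape[:2],bool);m[175:235,276:352]=1
for lo,hi in((66,84),(100,112)):
    q=P[m&(P[...,2]>lo)&(P[...,2]<hi)][:,:2].astype(np.float32);print(lo,len(q),cv2.minAreaRect(q),q.mean(0))
m[:]=0;m[160:240,160:275]=1
hsv=cv2.cvtColor(t["p"],cv2.COLOR_RGB2HSV)
for lo,hi in((10,24),(24,40),(70,90)):
    q=P[m&(P[...,2]>lo)&(P[...,2]<hi)][:,:2].astype(np.float32);print(lo,len(q),cv2.minAreaRect(q),cv2.boxPoints(cv2.minAreaRect(q)).round(),q.mean(0))
E
```

```text
66 2091 ((528.1116943359375, -98.34783172607422), (116.47410583496094, 160.24435424804688), 2.8654048442840576) [ 528.61066 -100.55107]
100 39 ((528.2115478515625, -53.159000396728516), (82.9238510131836, 13.179485321044922), 0.770863950252533) [526.43     -52.770535]
10 3701 ((548.3727416992188, 185.2149658203125), (235.74517822265625, 323.04913330078125), 1.9971860647201538) [[425. 343.]
 [436.  20.]
 [672.  28.]
 [661. 351.]] [545.22095 146.67807]
24 836 ((535.1226806640625, 177.87283325195312), (212.07020568847656, 335.5927734375), 1.0323305130004883) [[426. 344.]
 [432.   8.]
 [644.  12.]
 [638. 348.]] [543.6575  183.55992]
70 663 ((564.1109619140625, 276.8180236816406), (46.79844284057617, 110.3535385131836), 83.72666931152344) [[507. 260.]
 [616. 248.]
 [622. 294.]
 [512. 306.]] [563.0244  275.62527]
```

View pics/crop1.png

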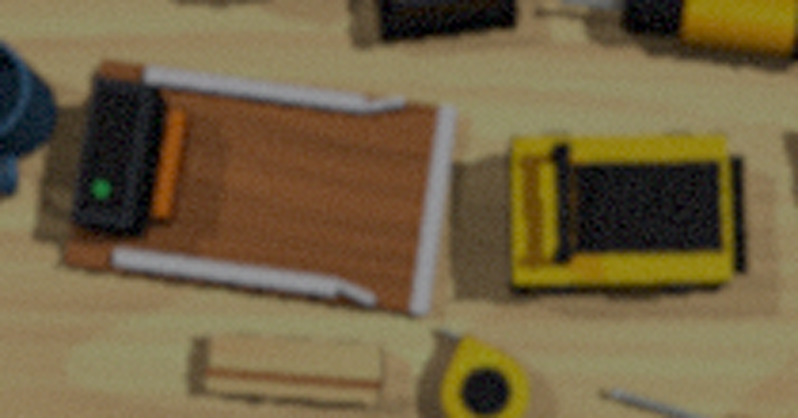

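The crop shows the yellow case with its handle bar at (563,205) and its bumper at (740,215), facing the dock. The step edge runs (455,107)–(427,313), and the deck's far corners are at (100,62) and (65,262). It is the one meant.

```bash
python3 - <<'E'
from h import *
uv=np.array([[455,105],[427,314],[65,264],[102,62]])/3.8+150
w=cast("top",uv,18)[:,:2];print(w.round(1))
for i in range(4):
    e=w[(i+1)%4]-w[i];print(np.linalg.norm(e).round(1),np.degrees(np.arctan2(e[1],e[0])).round(2))
# aluminium strip & case yellow lid corners
c=np.array([[511,137],[726,137],[733,287],[513,287]])/3.8+150
w=cast("top",c,75)[:,:2];print(w.round(1),w.mean(0))
h=cast("top",np.array([[562,147],[565,262]])/3.8+150,107);print(h.round(1))
o=cast("top",np.array([[180,108],[165,220]])/3.8+150,61);print("plate",o.round(1))
# scene cloud
s=np.load("pics/scene0.npz");P=cloud("scene",s["d"])
m=np.abs(P-[528,-98,75]).max(-1)<90
q=P[m&(np.abs(P[...,2]-75)<5)][:,:2].astype(np.float32);print("scene lid",cv2.minAreaRect(q))
q=P[m&(P[...,2]>100)&(P[...,2]<120)];print("handle",len(q),q.mean(0),cv2.minAreaRect(q[:,:2].astype(np.float32)))
E
```

```text
[[615.5  23.7]
 [451.7  42.1]
 [485.1 320.3]
 [644.5 299.8]]
164.9 173.59
280.2 83.14
160.6 -7.32
277.6 -95.99
[[ 578.9  -18.4]
 [ 582.  -178. ]
 [ 470.1 -182.5]
 [ 467.1  -21.4]] [ 524.53382046 -100.05506385]
[[565.6 -54.2 107. ]
 [482.1 -57.1 107. ]]
plate [[599.3 229.8  61. ]
 [514.1 237.3  61. ]]
scene lid ((531.6344604492188, -98.15198516845703), (114.34133911132812, 165.40687561035156), 1.8426473140716553)
handle 184 [532.18909521 -55.18133324 110.74626845] ((530.4310302734375, -54.154563903808594), (86.1275863647461, 19.41703224182129), 3.4555184841156006)
```

```bash
cat >> h.py <<'E'
def frame(yaw,tilt=0,flip=1):
    # tool y along world heading yaw (deg), z down; tilt = nose-up rotation (deg) in plane of tool y
    y=np.array([np.cos(np.radians(yaw)),np.sin(np.radians(yaw)),0]);z=np.array([0,0,-1.])
    R=np.c_[np.cross(y,z),y,z]
    return Ro.from_rotvec(np.radians(tilt)*np.cross(y,[0,0,1])).as_matrix()@R
def inc(p,R):
    s=status.observe();R0,p0=toolpose(s)
    print("t",round(s["time_s"],2),"shift",(R0.T@(np.array(p)-p0)/1000).round(4),"rot",Ro.from_matrix(R0.T@R).as_rotvec().round(4))
E
python3 - <<'E'
from h import *
inc([527,-54,330],frame(91.5))
E
```

```text
t 0.1 shift [-0.5171 -0.4344  0.0746] rot [-0.0012 -0.0005 -0.348 ]
```

Emit:
move_arm(increments="-0.517 -0.434 0.074 0 0 -0.348 1;-0.517 -0.434 0.074 0 0 -0.348 1;-0.517 -0.434 0.074 0 0 -0.348 1;-0.517 -0.434 0.074 0 0 -0.348 1;-0.517 -0.434 0.074 0 0 -0.348 1;-0.517 -0.434 0.074 0 0 -0.348 1;-0.517 -0.434 0.074 0 0 -0.348 1;-0.517 -0.434 0.074 0 0 -0.348 1;-0.517 -0.434 0.074 0 0 -0.348 1;-0.517 -0.434 0.074 0 0 -0.348 1;-0.517 -0.434 0.074 0 0 -0.348 1;-0.517 -0.434 0.074 0 0 -0.348 1;-0.517 -0.434 0.074 0 0 -0.348 1;-0.517 -0.434 0.074 0 0 -0.348 1;-0.517 -0.434 0.074 0 0 -0.348 1;-0.517 -0.434 0.074 0 0 -0.348 1;-0.517 -0.434 0.074 0 0 -0.348 1;-0.517 -0.434 0.074 0 0 -0.348 1;-0.517 -0.434 0.074 0 0 -0.348 1;-0.517 -0.434 0.074 0 0 -0.348 1")

```text
time_s: 1.77
position: [526.7, -52.8, 330.6]
orientation: [-0.0, -0.013, 1.0, 0.0]
contact_force: [-0.3, -0.3, 0.2]
opening: 88.0
finger_force: 0.0
```

```bash
python3 - <<'E'
from h import *
s=status.observe();print(s["position"],s["joint_positions"],np.degrees(np.arctan2(*toolpose(s)[0][[1,0],1])))
p,d=imaging.capture("wrist");np.savez("pics/w1.npz",p=p,d=d)
cv2.imwrite("pics/w1.png",p[:,:,::-1])
P=cloud("wrist",d,s)
q=P[(P[...,2]>100)&(P[...,2]<125)&(np.abs(P[...,0]-527)<70)&(np.abs(P[...,1]+54)<50)][:,:2].astype(np.float32)
print(len(q),cv2.minAreaRect(q))
E
```

```text
[526.65925247 -52.76261849 330.58915567] [-3.23742515e-01  4.12216725e-01  1.47666961e+00  2.19281014e-04
  1.25375403e+00 -1.92111408e+00] 91.51871124354113
2902 ((527.4005126953125, -51.95938491821289), (84.75687408447266, 13.973506927490234), 1.7311385869979858)
```

View pics/w1.png

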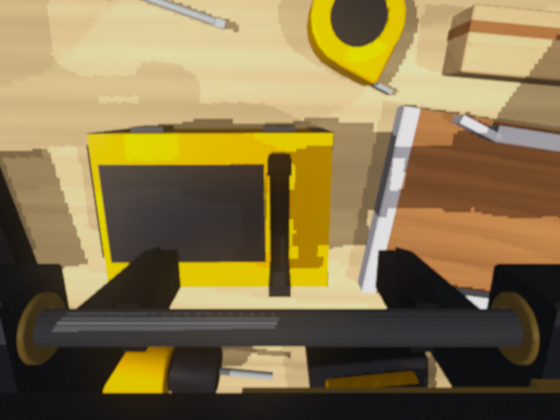

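The wrist view shows the handle bar at about (280,225), between the open fingers, and the step edge at (410,107)–(367,290). I'll descend and grip.

Emit:
move_arm(increments="0 0.001 0.038 0 0 0 1;0 0.001 0.068 0 0 0 1;0 0.001 0.077 0 0 0 1;0 0.001 0.077 0 0 0 1;0 0.001 0.077 0 0 0 0;0 0.001 0.077 0 0 0 0;0 0.001 0.077 0 0 0 0;0 0.001 0.077 0 0 0 0;0 0.001 0.077 0 0 0 0;0 0.001 0.077 0 0 0 0;0 0.001 0.077 0 0 0 0;0 0.001 0.077 0 0 0 0", force=25)

```text
time_s: 2.82
position: [527.1, -52.5, 253.8]
orientation: [0.0, -0.013, 1.0, -0.0]
contact_force: [0.4, 0.7, 0.6]
opening: 37.2
finger_force: 0.0
```

Emit:
move_arm(increments="0 0 0 0 0 0 0;0 0 0 0 0 0 0;0 0 0 0 0 0 0;0 0 0 0 0 0 0;0 0 0 0 0 0 0;0 0 0 0 0 0 0")

```text
time_s: 3.32
position: [527.1, -52.3, 253.8]
orientation: [-0.0, -0.013, 1.0, 0.0]
contact_force: [-0.6, 1.6, 0.8]
opening: 10.3
finger_force: 24.5
```

```bash
cat >> h.py <<'E'
O=np.array([533.6,32.9,0]);DY=83.5
def hd(y): return np.array([np.cos(np.radians(y)),np.sin(np.radians(y)),0])
def tcp(tail,yaw,a,at,):
    r=np.radians(a);h=tail+hd(yaw)*(125*np.cos(r)-107*np.sin(r))+[0,0,125*np.sin(r)+107*np.cos(r)]
    R=frame(yaw,at);return h-R[:,2]*147,R
E
python3 - <<'E'
from h import *
t0=np.array([527.1,-52.3,0])-hd(91.6)*125
for a in(3,6,9,11):inc(*tcp(t0,91.6,a,a*1.05))
r=np.radians(11);t1=O+hd(DY)*(30-160*np.cos(r));print(t0,t1)
for f in(.25,.5,.75,1):inc(*tcp(t0+f*(t1-t0),91.6+f*(DY-91.6),11,11.5))
E
```

```text
t 3.32 shift [-0.     -0.0138 -0.0064] rot [-0.0546 -0.     -0.0017]
t 3.32 shift [-0.0001 -0.028  -0.0118] rot [-0.1096  0.     -0.0017]
t 3.32 shift [-0.0001 -0.0424 -0.0165] rot [-1.646e-01  1.000e-04 -1.700e-03]
t 3.32 shift [-0.0001 -0.0521 -0.0192] rot [-2.013e-01  1.000e-04 -1.700e-03]
[ 530.59020484 -177.25126438    0.        ] [519.21636011 -93.34358709   0.        ]
t 3.32 shift [-0.0004 -0.031  -0.0192] rot [-0.2004 -0.0035  0.0335]
t 3.32 shift [-0.0007 -0.0101 -0.0192] rot [-0.2003 -0.007   0.0688]
t 3.32 shift [-0.0009  0.0107 -0.0192] rot [-0.2002 -0.0106  0.104 ]
t 3.32 shift [-0.0012  0.0315 -0.0191] rot [-0.2001 -0.0141  0.1392]
```

Emit:
move_arm(increments="0 -0.007 -0.0033 -0.027 0 0 0;0 -0.0138 -0.0064 -0.0546 0 0 0;0 -0.021 -0.0092 -0.082 0 0 0;0 -0.028 -0.0118 -0.1096 0 0 0;0 -0.0352 -0.0143 -0.137 0 0 0;0 -0.0424 -0.0165 -0.1646 0 0 0;0 -0.0475 -0.0179 -0.183 0 0 0;0 -0.0521 -0.0192 -0.2013 0 0 0;0 -0.0521 -0.0192 -0.2013 0 0 0;0 -0.0521 -0.0192 -0.2013 0 0 0", force=20)

```text
time_s: 4.15
position: [528.4, -104.6, 272.9]
orientation: [-0.001, -0.013, 0.995, 0.1]
contact_force: [0.5, 3.2, -2.8]
opening: 10.6
finger_force: 19.9
```

```bash
python3 - <<'E'
from h import *
t0=np.array([527.1,-52.3,0])-hd(91.6)*125
r=np.radians(11);t1=O+hd(DY)*(30-160*np.cos(r))
s=status.observe();print(s["contact_force"],s["finger_force"])
for f in(.25,.5,.75,1):inc(*tcp(t0+f*(t1-t0),91.6+f*(DY-91.6),11,11.5))
p,d=imaging.capture("scene");a=cv2.resize(p[140:320,200:400],None,fx=3,fy=3);cv2.imwrite("pics/s2.png",a[:,:,::-1])
E
```

```text
[ 0.52122801  3.24032302 -2.84800102] 19.923055367544293
t 4.15 shift [-0.0004  0.0209  0.0042] rot [ 0.0005 -0.007   0.0326]
t 4.15 shift [-0.0007  0.0414  0.0084] rot [ 0.0005 -0.014   0.0672]
t 4.15 shift [-0.001   0.0618  0.0125] rot [ 0.0005 -0.0211  0.1018]
t 4.15 shift [-0.0013  0.0821  0.0167] rot [ 0.0005 -0.0282  0.1365]
```

View pics/s2.png

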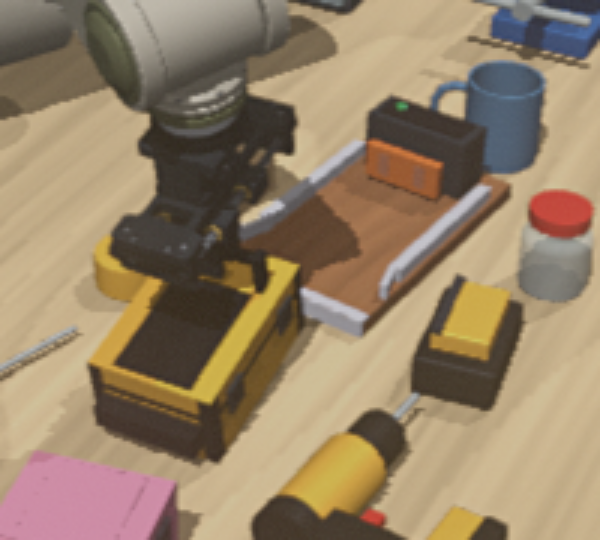

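The nose is raised (nose corner at about (297,325)) and the tail edge (215,460) is still on the bench. Now I'll draw it forward and turn it in line with the dock.

Emit:
move_arm(increments="0 0.0052 0.001 0 -0.002 0.008 0;0 0.0104 0.0021 0 -0.0035 0.016 0;0 0.0156 0.0031 0 -0.005 0.024 0;0 0.0209 0.0042 0 -0.007 0.0326 0;0 0.026 0.0052 0 -0.009 0.041 0;0 0.031 0.0063 0 -0.0105 0.05 0;-0.001 0.0362 0.0073 0 -0.012 0.058 0;-0.001 0.0414 0.0084 0 -0.014 0.0672 0;-0.001 0.0465 0.0094 0 -0.016 0.076 0;-0.001 0.0516 0.0104 0 -0.0175 0.0845 0;-0.001 0.0567 0.0115 0 -0.019 0.093 0;-0.001 0.0618 0.0125 0 -0.0211 0.1018 0;-0.001 0.067 0.0135 0 -0.023 0.11 0;-0.001 0.072 0.0146 0 -0.0245 0.119 0;-0.001 0.077 0.0156 0 -0.0265 0.128 0;-0.0013 0.0821 0.0167 0 -0.0282 0.1365 0;-0.0013 0.0821 0.0167 0 -0.0282 0.1365 0;-0.0013 0.0821 0.0167 0 -0.0282 0.1365 0")

```text
time_s: 5.7
position: [527.6, -20.2, 273.4]
orientation: [0.006, 0.056, 0.993, 0.101]
contact_force: [-0.0, 3.6, -1.0]
opening: 10.8
finger_force: 19.9
```

```bash
python3 - <<'E'
from h import *
R,p=toolpose(status.observe());h=p+R[:,2]*147
print("handle",h,"dock xy",(h-O)@hd(DY),(h-O)@hd(DY+90),"tilt",np.degrees(np.arcsin(R[2,1])))
r=np.radians(8);t1=O+hd(DY)*(30-160*np.cos(np.radians(11)))
for a in(10,9,8,7.5):inc(*tcp(t1,DY,a,a))
p,d=imaging.capture("scene");a=cv2.resize(p[140:320,200:400],None,fx=3,fy=3);cv2.imwrite("pics/s3.png",a[:,:,::-1])
E
```

```text
handle [531.07921816   9.09500446 129.36252167] dock xy -23.937334194071955 -0.1902241123673405 tilt 11.592799119997766
t 5.7 shift [0.0001 0.005  0.0026] rot [0.0278 0.0007 0.0008]
t 5.7 shift [0.0001 0.0093 0.0049] rot [0.0453 0.0007 0.0008]
t 5.7 shift [0.0001 0.0137 0.0073] rot [0.0627 0.0007 0.0008]
t 5.7 shift [0.0001 0.0158 0.0086] rot [0.0714 0.0007 0.0008]
```

View pics/s3.png

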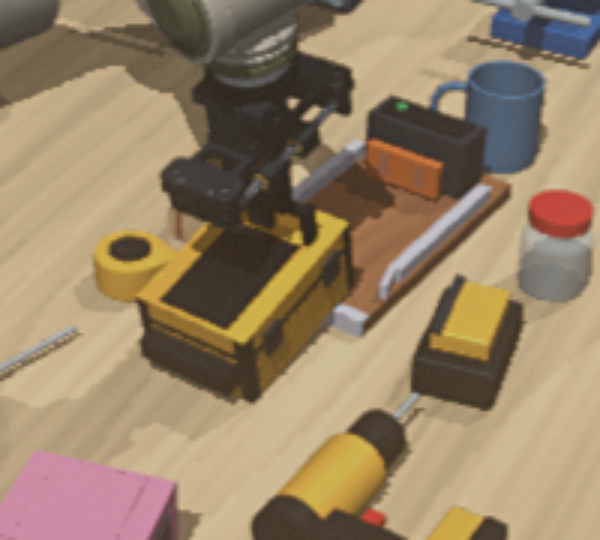

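The nose is over the deck (nose corner (350,290)) and the case is in line with the dock. Lower it and let go.

Emit:
move_arm(increments="0 0.0025 0.0013 0.014 0 0 0;0 0.005 0.0026 0.0278 0 0 0;0 0.007 0.0037 0.036 0 0 0;0 0.0093 0.0049 0.0453 0 0 0;0 0.0115 0.0061 0.054 0 0 0;0 0.0137 0.0073 0.0627 0 0 0;0 0.0137 0.0073 0.0627 0 0 0;0 0.0137 0.0073 0.0627 0 0 0")

```text
time_s: 6.42
position: [529.5, -5.6, 269.1]
orientation: [0.005, 0.056, 0.996, 0.07]
contact_force: [0.8, 6.7, 0.8]
opening: 10.9
finger_force: 19.7
```

```bash
python3 - <<'E'
from h import *
s=status.observe();R,p=toolpose(s);print(s["contact_force"],p+R[:,2]*147)
E
```

```text
[0.8351802  6.66882184 0.81050995] [532.01687161  14.63681682 123.51116475]
```

Emit:
move_arm(increments="0 0 0 0 0 0 0.5;0 0 0 0 0 0 0.5;0 0 0 0 0 0 0.5;0 0 0 0 0 0 0.5;0 0 0 0 0 0 0.5;0 0 0 0 0 0 0.5;0 0 0 0 0 0 0.5;0 0 -0.03 0 0 0 0.5;0 0 -0.06 0 0 0 0.5;0 0 -0.1 0 0 0 0.5;0 0 -0.1 0 0 0 0.5;0 0 -0.1 0 0 0 0.5")

```text
time_s: 7.42
position: [527.6, -19.9, 369.4]
orientation: [0.006, 0.056, 0.996, 0.069]
contact_force: [-0.2, 0.2, -1.2]
opening: 44.5
finger_force: 0.0
```

```bash
python3 - <<'E'
from h import *
s=status.observe();print(s["opening"],s["position"],s["joint_positions"][5])
# case pose from top camera
p,d=imaging.capture("top");P=cloud("top",d)
L=(P-O);X=L@hd(DY);Y=L@hd(DY+90)
hsv=cv2.cvtColor(p,cv2.COLOR_RGB2HSV);y=(hsv[...,0]>18)&(hsv[...,0]<34)&(hsv[...,1]>150)&(hsv[...,2]>60)
m=y&(P[...,2]>60)&(P[...,2]<115)&(np.abs(Y)<90)&(X>-180)&(X<60)
q=np.c_[X[m],Y[m],P[m][:,2]];print(len(q),q.min(0),q.max(0))
r=cv2.minAreaRect(q[:,:2].astype(np.float32));print(r)
A=np.c_[q[:,:2],np.ones(len(q))];print(np.linalg.lstsq(A,q[:,2],rcond=None)[0])
b=-98+30-80  # bumper dock x about
for yaw in(DY+90,DY-90):
    R=frame(yaw)
    inc(O+hd(DY)*(-220)+[0,0,360],R);
E
```

```text
44.46682401732594 [527.61622166 -19.88657256 369.35663642] -1.771502167034346Traceback (most recent call last):
  File "<stdin>", line 8, in <module>
    return umr_minimum(a, axis, None, out, keepdims, initial, where)
ValueError: zero-size array to reduction operation minimum which has no identity
```

```bash
python3 - <<'E'
from h import *
inc(O+hd(DY)*(-190)+[0,0,330],frame(DY-90))
E
```

```text
t 7.47 shift [-1.000e-04 -1.409e-01  1.840e-02] rot [ 0.1095 -0.1079  1.5682]
```

Emit:
move_arm(increments="0 -0.141 0.0184 0.1095 -0.1079 1.568 0.35;0 -0.141 0.0184 0.1095 -0.1079 1.568 0.35;0 -0.141 0.0184 0.1095 -0.1079 1.568 0.35;0 -0.141 0.0184 0.1095 -0.1079 1.568 0.35;0 -0.141 0.0184 0.1095 -0.1079 1.568 0.35;0 -0.141 0.0184 0.1095 -0.1079 1.568 0.35;0 -0.141 0.0184 0.1095 -0.1079 1.568 0.35;0 -0.141 0.0184 0.1095 -0.1079 1.568 0.35;0 -0.141 0.0184 0.1095 -0.1079 1.568 0.35;0 -0.141 0.0184 0.1095 -0.1079 1.568 0.35;0 -0.141 0.0184 0.1095 -0.1079 1.568 0.35;0 -0.141 0.0184 0.1095 -0.1079 1.568 0.35;0 -0.141 0.0184 0.1095 -0.1079 1.568 0.35;0 -0.141 0.0184 0.1095 -0.1079 1.568 0.35;0 -0.141 0.0184 0.1095 -0.1079 1.568 0.35;0 -0.141 0.0184 0.1095 -0.1079 1.568 0.35")

```text
time_s: 8.8
position: [512.2, -155.8, 329.2]
orientation: [-0.001, 0.745, 0.667, -0.0]
contact_force: [0.4, 0.8, -0.5]
opening: 30.9
finger_force: 0.0
```

```bash
cat >> h.py <<'E'
def look():
    s=status.observe();R,p=toolpose(s)
    print("t",round(s["time_s"],2),"tool dock",((p-O)@hd(DY)).round(1),((p-O)@hd(DY+90)).round(1),p[2].round(1),"tool x yaw-DY",(np.degrees(np.arctan2(R[1,0],R[0,0]))-DY).round(2),"J",s["joint_positions"].round(2),"open",round(s["opening"],1))
    for n in("top","scene"):
        p,d=imaging.capture(n);np.savez(f"pics/{n}L.npz",p=p,d=d)
        P=cloud(n,d);X=(P-O)@hd(DY);Y=(P-O)@hd(DY+90)
        hsv=cv2.cvtColor(p,cv2.COLOR_RGB2HSV)
        y=(hsv[...,0]>18)&(hsv[...,0]<34)&(hsv[...,1]>150)&(hsv[...,2]>60)
        m=y&(P[...,2]>65)&(P[...,2]<112)&(np.abs(Y)<75)&(X>-180)&(X<220)
        q=np.c_[X[m],Y[m],P[m][:,2]]
        if len(q)<50: print(n,"few",len(q));continue
        k,_,_,_=np.linalg.lstsq(np.c_[q[:,:2],np.ones(len(q))],q[:,2],rcond=None)
        print(n,len(q),"X",q[:,0].min().round(1),q[:,0].max().round(1),"Y",np.percentile(q[:,1],[1,99]).round(1),"Z",np.percentile(q[:,2],[2,98]).round(1),"slope deg",np.degrees(np.arctan(k[0])).round(2),"rect",cv2.minAreaRect(q[:,:2].astype(np.float32)))
E
python3 - <<'E'
from h import *
look()
p=np.load("pics/topL.npz")["p"];cv2.imwrite("pics/t4.png",cv2.resize(p[140:250,150:370],None,fx=3.5,fy=3.5)[:,:,::-1])
E
```

```text
t 8.8 tool dock -190.0 -0.1 329.2 tool x yaw-DY 0.17 J [-0.52  0.42  1.46  0.    1.26 -0.41] open 30.9
top 1013 X -138.2 24.3 Y [-53.4  53.3] Z [73.6 99.1] slope deg 7.27 rect ((-56.601783752441406, -0.2616996765136719), (110.09776306152344, 162.6169891357422), 89.30426025390625)
scene 782 X -139.5 24.1 Y [-59.6  49.9] Z [67.5 97.9] slope deg 8.5 rect ((-57.01675033569336, -5.496002197265625), (113.79651641845703, 163.406494140625), 88.76744842529297)
```

View pics/t4.png

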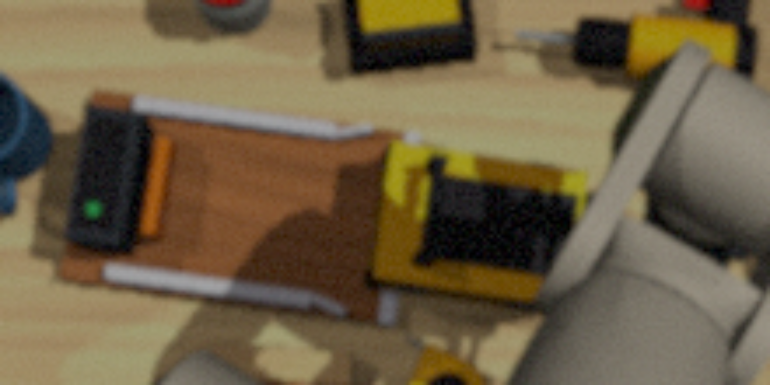

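Emit:
move_arm(increments="0 0 0.035 0 0 0 0.35;0 0 0.07 0 0 0 0.35;0 0 0.1 0 0 0 0.35;0 0 0.125 0 0 0 0.35;0 0 0.135 0 0 0 0.35;0 0 0.135 0 0 0 0.35;0.005 0 0.135 0 0 0 0.35;0.01 0 0.135 0 0 0 0.35;0.015 0 0.135 0 0 0 0.35;0.018 0 0.135 0 0 0 0.35;0.021 0 0.135 0 0 0 0.35")

```text
time_s: 9.82
position: [514.6, -134.4, 195.8]
orientation: [0.0, 0.746, 0.666, 0.0]
contact_force: [-0.3, 0.3, -0.2]
opening: 30.8
finger_force: 0.0
```

Emit:
move_arm(increments="0.003 0 0.002 0 0 0 0.35;0.006 0 0.002 0 0 0 0.35;0.009 0 0.002 0 0 0 0.35;0.012 0 0.002 0 0 0 0.35;0.015 0 0.002 0 0 0 0.35;0.018 0 0.002 0 0 0 0.35")

```text
time_s: 10.32
position: [516.6, -117.5, 192.9]
orientation: [0.0, 0.746, 0.666, -0.001]
contact_force: [-0.6, -5.4, -2.4]
opening: 30.8
finger_force: 2.6
```

Emit:
move_arm(increments="0.003 0 0.001 0 0 0 0.35;0.006 0 0.001 0 0 0 0.35;0.009 0 0.001 0 0 0 0.35;0.012 0 0.001 0 0 0 0.35;0.015 0 0.001 0 0 0 0.35;0.018 0 0.001 0 0 0 0.35;0.021 0 0.001 0 0 0 0.35;0.024 0 0.001 0 0 0 0.35;0.027 0 0.001 0 0 0 0.35")

```text
time_s: 11.07
position: [519.8, -90.9, 192.1]
orientation: [0.001, 0.746, 0.666, -0.001]
contact_force: [-0.6, -7.1, 0.3]
opening: 31.0
finger_force: 3.6
```

```bash
python3 - <<'E'
from h import *
look()
E
```

```text
t 11.07 tool dock -124.6 -0.3 192.1 tool x yaw-DY 0.02 J [-0.4   0.6   1.64 -0.    0.9  -0.28] open 31.0
top 809 X -58.2 59.8 Y [-55.4  52.8] Z [ 83.1 106.8] slope deg 9.04 rect ((3.2782135009765625, -1.690093994140625), (115.40289306640625, 116.17821502685547), 86.11865997314453)
scene 415 X -155.5 56.3 Y [-60.2  47.4] Z [ 75.2 106.6] slope deg 10.86 rect ((-52.36167526245117, 1.6889801025390625), (116.64867401123047, 223.63507080078125), 82.41693878173828)
```

Emit:
move_arm(increments="-0.006 0 0 0 0 0 0.35;-0.006 0 -0.007 0 0 0 0.35;0 0 -0.007 0 0 0 0.35;0.003 0 -0.007 0 0 0 0.35;0.006 0 -0.007 0 0 0 0.35;0.009 0 -0.007 0 0 0 0.35;0.012 0 -0.007 0 0 0 0.35;0.015 0 -0.007 0 0 0 0.35")

```text
time_s: 11.83
position: [521.5, -75.8, 199.4]
orientation: [0.001, 0.746, 0.666, -0.0]
contact_force: [-0.6, -9.8, 1.8]
opening: 30.9
finger_force: 4.7
```

Emit:
move_arm(increments="0.003 0 0 0 0 0 0.35;0.006 0 0 0 0 0 0.35;0.008 0 0 0 0 0 0.35;0.008 0 0 0 0 0 0.35;0 0 0 0 0 0 0.35;-0.012 0 0 0 0 0 0.35;-0.024 0 0 0 0 0 0.35;-0.024 0 0 0 0 0 0.35;-0.024 0 0 0 0 0 0.35")

```text
time_s: 12.58
position: [518.4, -100.1, 198.8]
orientation: [-0.0, 0.746, 0.665, -0.0]
contact_force: [-1.0, -0.4, 0.2]
opening: 30.4
finger_force: 0.0
```

```bash
python3 - <<'E'
from h import *
look()
p=np.load("pics/sceneL.npz")["p"];cv2.imwrite("pics/s5.png",cv2.resize(p[140:320,200:400],None,fx=3,fy=3)[:,:,::-1])
E
```

```text
t 12.58 tool dock -133.9 0.0 198.8 tool x yaw-DY -0.08 J [-0.42  0.59  1.63  0.    0.92 -0.3 ] open 30.4
top 825 X -69.6 83.8 Y [-54.9  52.6] Z [ 77.1 111.7] slope deg 12.01 rect ((8.568626403808594, -1.1435890197753906), (112.35237121582031, 152.48898315429688), 87.93092346191406)
scene 449 X -39.1 78.2 Y [-60.4  48.4] Z [ 80.5 111.3] slope deg 14.33 rect ((19.213504791259766, -5.545330047607422), (117.39628601074219, 111.83287811279297), 0.42528483271598816)
```

View pics/s5.png

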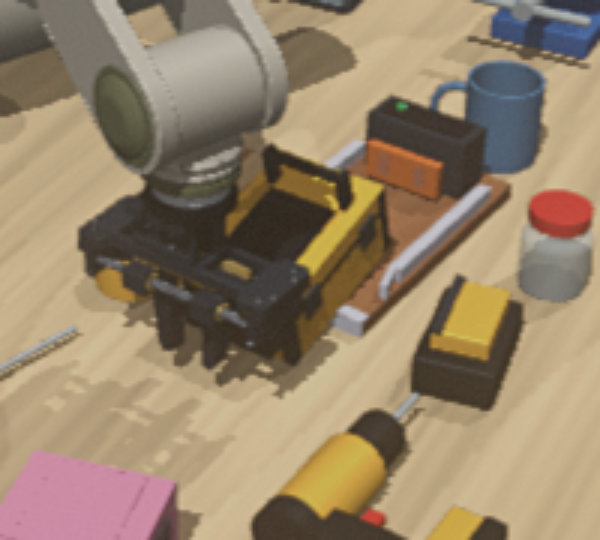

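Still tilted, with the tail on the bench (about 16°). I'll push a little further and ease off again.

Emit:
move_arm(increments="0.01 0 0.004 0 0 0 0.35;0.02 0 0.004 0 0 0 0.35;0.026 0 0.004 0 0 0 0.35;0.03 0 0.004 0 0 0 0.35;0.033 0 0.004 0 0 0 0.35;0.036 0 0.004 0 0 0 0.35;0.039 0 0.004 0 0 0 0.35;0.041 0 0.004 0 0 0 0.35")

```text
time_s: 13.35
position: [523.6, -59.2, 195.6]
orientation: [0.002, 0.746, 0.666, -0.001]
contact_force: [-1.5, -12.9, 4.4]
opening: 30.7
finger_force: 6.5
```

Emit:
move_arm(increments="0 0 0 0 0 0 0.35;-0.01 0 0 0 0 0 0.35;-0.02 0 0 0 0 0 0.35;-0.03 0 0 0 0 0 0.35;-0.03 0 0 0 0 0 0.35")

```text
time_s: 13.77
position: [519.7, -90.1, 194.9]
orientation: [-0.0, 0.746, 0.665, -0.0]
contact_force: [0.4, -0.1, 0.1]
opening: 30.7
finger_force: 0.0
```

```bash
python3 - <<'E'
from h import *
look()
E
```

```text
t 13.77 tool dock -123.8 -0.1 194.9 tool x yaw-DY -0.07 J [-0.4   0.59  1.64 -0.    0.91 -0.28] open 30.7
top 1109 X -56.1 104.5 Y [-56.1  51.9] Z [82.  98.5] slope deg -0.11 rect ((24.138221740722656, -2.3267898559570312), (111.39167022705078, 160.4506072998047), 89.85710906982422)
scene 528 X -40.1 110.4 Y [-61.9  48.3] Z [81.  97.8] slope deg 0.21 rect ((35.34173583984375, -5.868976593017578), (113.43231964111328, 150.44729614257812), 89.71092224121094)
```

It has tipped level on the deck, nose about 105 past the step and centred. Raise the tips to the new bumper height and push on.

Emit:
move_arm(increments="0 0 -0.009 0 0 0 0.35;0 0 -0.017 0 0 0 0.35;0.012 0 -0.017 0 0 0 0.35;0.024 0 -0.017 0 0 0 0.35;0.034 0 -0.017 0 0 0 0.35;0.037 0 -0.017 0 0 0 0.35;0.04 0 -0.017 0 0 0 0.35;0.043 0 -0.017 0 0 0 0.35;0.046 0 -0.017 0 0 0 0.35;0.05 0 -0.017 0 0 0 0.35;0.054 0 -0.017 0 0 0 0.35;0.058 0 -0.017 0 0 0 0.35;0.062 0 -0.017 0 0 0 0.35;0.066 0 -0.017 0 0 0 0.35;0.07 0 -0.017 0 0 0 0.35;0.074 0 -0.017 0 0 0 0.35")

```text
time_s: 15.2
position: [528.3, -15.0, 211.9]
orientation: [0.0, 0.746, 0.666, -0.001]
contact_force: [-0.5, -5.5, 1.8]
opening: 31.0
finger_force: 2.7
```

```bash
python3 - <<'E'
from h import *
look()
E
```

```text
t 15.2 tool dock -48.2 -0.1 211.9 tool x yaw-DY 0.03 J [-0.25  0.57  1.62 -0.    0.95 -0.14] open 31.0
top 753 X 34.5 138.8 Y [-55.1  50.6] Z [79.7 98.7] slope deg 0.54 rect ((86.25054931640625, -1.7472648620605469), (104.7772216796875, 107.42232513427734), 0.7241849303245544)
scene 320 X -24.7 141.5 Y [-62.5  45.9] Z [72.  98.3] slope deg 3.08 rect ((58.42512130737305, -7.132762908935547), (165.08900451660156, 113.59577941894531), 1.2418373823165894)
```

Emit:
move_arm(increments="0.003 0 0 0 0 0 0.35;0.006 0 0 0 0 0 0.35;0.009 0 0 0 0 0 0.35;0.012 0 0 0 0 0 0.35;0.015 0 0 0 0 0 0.35;0.018 0 0 0 0 0 0.35;0.021 0 0 0 0 0 0.35;0.024 0 0 0 0 0 0.35;0.027 0 0 0 0 0 0.35;0.03 0 0 0 0 0 0.35;0.033 0 0 0 0 0 0.35;0.036 0 0 0 0 0 0.35;0.039 0 0 0 0 0 0.35;0.042 0 0 0 0 0 0.35;0.045 0 0 0 0 0 0.35")

```text
time_s: 16.55
position: [533.2, 30.2, 211.9]
orientation: [-0.0, 0.746, 0.666, -0.0]
contact_force: [-0.9, -3.3, -2.9]
opening: 31.0
finger_force: 1.7
```

```bash
python3 - <<'E'
from h import *
look()
d=np.load("pics/topL.npz");P=cloud("top",d["d"]);hsv=cv2.cvtColor(d["p"],cv2.COLOR_RGB2HSV)
m=(hsv[...,0]<14)&(hsv[...,1]>190)&(hsv[...,2]>90)&(P[...,2]>40)&(P[...,2]<75);q=P[m]
X=(q-O)@hd(DY);Y=(q-O)@hd(DY+90);k=np.abs(Y)<50;print("plate X",np.percentile(X[k],[2,10,50,98]),k.sum())
E
```

```text
t 16.55 tool dock -2.7 0.1 211.9 tool x yaw-DY 0.02 J [-0.17  0.57  1.6   0.    0.96 -0.05] open 31.0
top 706 X 89.9 184.8 Y [-54.3  50.9] Z [82.8 98.4] slope deg 0.13 rect ((137.66184997558594, -1.8938827514648438), (108.45092010498047, 94.76380920410156), 89.47390747070312)
scene 273 X 21.2 187.0 Y [-62.6  45.8] Z [82.8 99.7] slope deg 1.6 rect ((104.2645263671875, -8.183753967285156), (165.8785858154297, 110.66400146484375), 0.39026233553886414)
plate X [-61.89498302 202.90594532 206.24697233 211.06746357] 38
```

Emit:
move_arm(increments="0.002 0 0 0 0 0 0.35;0.004 0 0 0 0 0 0.35;0.006 0 0 0 0 0 0.35;0.008 0 0 0 0 0 0.35;0.01 0 0 0 0 0 0.35;0.012 0 0 0 0 0 0.35;0.0135 0 0 0 0 0 0.35;0.015 0 0 0 0 0 0.35")

```text
time_s: 17.32
position: [535.0, 44.9, 212.1]
orientation: [-0.0, 0.746, 0.666, -0.0]
contact_force: [-0.8, -5.4, 0.0]
opening: 30.9
finger_force: 2.6
```

Emit:
move_arm(increments="0.001 0 0 0 0 0 0.35;0.002 0 0 0 0 0 0.35;0.003 0 0 0 0 0 0.35;0.004 0 0 0 0 0 0.35")

```text
time_s: 17.65
position: [535.4, 48.7, 212.1]
orientation: [-0.0, 0.746, 0.666, -0.0]
contact_force: [-0.8, -6.5, 0.0]
opening: 30.9
finger_force: 3.0
```

Emit:
move_arm(increments="0.001 0 0 0 0 0 0.35;0.002 0 0 0 0 0 0.35;0.003 0 0 0 0 0 0.35")

```text
time_s: 17.9
position: [535.7, 51.7, 212.1]
orientation: [-0.0, 0.746, 0.666, -0.0]
contact_force: [-0.3, -6.1, 0.5]
opening: 30.6
finger_force: 3.2
```

Emit:
move_arm(increments="0.001 0 0 0 0 0 0.35;0.002 0 0 0 0 0 0.35")

```text
time_s: 18.07
position: [536.0, 53.6, 212.1]
orientation: [-0.0, 0.746, 0.666, -0.0]
contact_force: [-0.9, -6.8, 0.4]
opening: 30.5
finger_force: 3.3
```

Emit:
move_arm(increments="0.001 0 0 0 0 0 0.35;0.002 0 0 0 0 0 0.35")

```text
time_s: 18.23
position: [536.2, 55.6, 212.1]
orientation: [-0.0, 0.746, 0.666, -0.0]
contact_force: [-1.0, -6.9, 0.1]
opening: 30.8
finger_force: 3.4
```

Emit:
move_arm(increments="0.001 0 0 0 0 0 0.35")

```text
time_s: 18.32
position: [536.3, 56.6, 212.1]
orientation: [-0.0, 0.746, 0.666, -0.0]
contact_force: [-1.2, -6.4, 0.6]
opening: 31.0
finger_force: 3.5
```

Emit:
move_arm(increments="0.001 0 0 0 0 0 0.35")

```text
time_s: 18.4
position: [536.4, 57.4, 212.1]
orientation: [0.0, 0.746, 0.666, -0.001]
contact_force: [-3.0, -13.7, 2.7]
opening: 30.9
finger_force: 7.2
```

Emit:
move_arm(increments="0.001 0 0 0 0 0 0.35")

```text
time_s: 18.48
position: [536.5, 57.9, 212.1]
orientation: [0.001, 0.746, 0.666, -0.001]
contact_force: [-3.4, -20.1, 1.9]
opening: 31.1
finger_force: 9.7
```

The hard stop shows as a sudden rise from 6.5 to 14 to 20 N. Ease off and withdraw.

Emit:
move_arm(increments="-0.001 0 0 0 0 0 0.35;-0.003 0 0 0 0 0 0.35;-0.008 0 0 0 0 0 0.35;-0.02 0 0 0 0 0 0.35;-0.04 0 0 0 0 0 0.35;-0.06 0 0 0 0 0 0.35;-0.06 0 -0.04 0 0 0 0.35;-0.06 0 -0.08 0 0 0 0.35;-0.1 0 -0.12 0 0 0 0.35;-0.14 0 -0.14 0 0 0 0.35;-0.14 0 -0.14 0 0 0 0.35")

```text
time_s: 19.4
position: [520.3, -83.5, 355.3]
orientation: [0.002, 0.746, 0.666, 0.001]
contact_force: [0.5, 0.7, -0.5]
opening: 30.9
finger_force: 0.0
```

```bash
python3 - <<'E'
from h import *
look()
a=np.load("pics/topL.npz")["p"][140:250,150:350];b=np.load("pics/sceneL.npz")["p"][150:290,240:400]
a=cv2.resize(a,(500,275),interpolation=2);b=cv2.resize(b,(343,300),interpolation=2)
im=np.zeros((580,500,3),np.uint8);im[:275]=a;im[280:,:343]=b;cv2.imwrite("pics/f.png",im[:,:,::-1])
E
```

```text
t 19.4 tool dock -117.2 0.0 355.3 tool x yaw-DY -0.04 J [-0.38  0.38  1.45 -0.    1.31 -0.27] open 30.9
top 1193 X 49.3 219.4 Y [-54.5  51.1] Z [74.5 98.7] slope deg 0.43 rect ((134.26290893554688, -1.7254486083984375), (169.9592742919922, 107.73371887207031), 0.2635636627674103)
scene 727 X 45.8 216.0 Y [-61.2  46.1] Z [69.8 98.6] slope deg 2.99 rect ((131.3609619140625, -7.312355041503906), (112.16043853759766, 169.93812561035156), 88.92387390136719)
```

View pics/f.png

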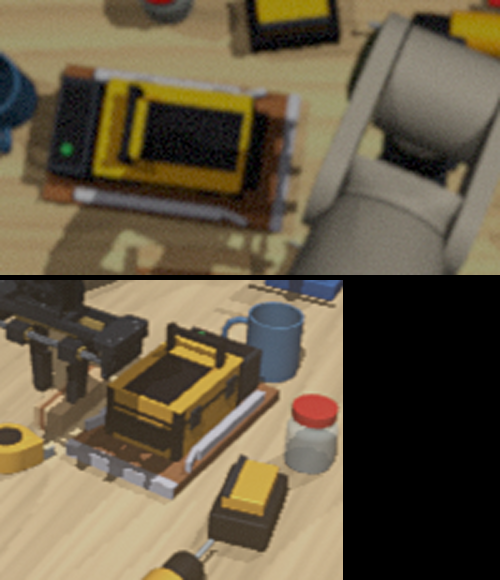

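The case lies flat between the rails (top part: lid (97–250, 80–190)), its nose up against the backstop with the plate hidden. The gripper is clear and the bystanders are undisturbed. Handing in.

```bash
python3 -c "
from rig import manip;print(manip.job_done())"
```

```text
the job is handed in; nothing more can be done
None
```

I handed the job in at about 19.5 s: the case lies flat on the deck between the rails, pushed until the plate's hard stop was felt (about 20 N at most), and the gripper was clear of it.

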